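Roll the rinsed flask onto the drying mat

ROBOT

A 6-joint arm with a two-finger parallel gripper is mounted at the origin on the work surface. World frame = base frame: x ahead of the robot, y to its left, z up, the work surface at z = 0. Lengths are in mm, angles in degrees, forces in N, time in s.
With the tool pointing down it reaches from about 400 to 925 mm from the base axis. Payload 12.5 kg.
Tool frame: the origin (TCP) lies midway between the tips of the shut fingers; the grasp point (between the pads) lies 19 mm behind it (tcp_to_grasp is the distance from the TCP to the grasp point, in mm); z points along the fingers, y is the direction in which the jaws open and shut (so a half turn about z gives the same grasp; the last joint's range is limited). The gripper opens to 95 mm and grips with 3 to 60 N. Pads are 20 mm wide; open, the fingers measure 119 mm over their backs; the gripper's body (75 mm by 180 mm) begins 59 mm behind the grasp point.
Start: joints at [-74.633, 28.126, 89.318, -0, 62.55, -6.05], TCP at [228.246, -581.851, 214.661] pointing down, gripper open.
Joint ranges: [-177.58, 177.58], [-47.91, 125.51], [2.72, 160], [-65.01, 245.01], [3.68, 167.84], [-153.87, 153.87]. Speed limits (degrees/s): [127.2, 127.2, 159.86, 180, 180, 180].

INTERFACE

Orientations are given as [roll, pitch, yaw] about the fixed x, y, z axes, in that order (R = Rz(yaw) Ry(pitch) Rx(roll)).
In Python, from bench import * gives the robot as it stands. The module is installed in compiled form; this text tells all that it offers.
- The arm moves only by the tool step_arm, never from a script. Its argument "commands" is a list of rows, each an object with "fingers": the closure in counts, from 0 (fully open) to 255 (shut); "linear": the shift along the tool's x, y, z in m, a list of three; "rot": the turn, a rotation vector about the tool's x, y, z in rad, a list of three. In form: [{"fingers": fingers, "linear": [x, y, z], "rot": [ax, ay, az]}, ...]. A call has 1 to 12 rows; each row shifts and turns the commanded pose from where the row before left it, along the tool's axes as they then stand; what a row does not reach is not made up. A row lasts 1/10 s, in which the tool goes at most 50 mm and 8.59 degrees, less where a joint would pass 70% of its speed; a pose out of reach is approached as far as the arm can. A call is refused whole if a number of a shift passes 0.05 or a number of a turn 0.15, either way. A call with a gripper value outside its range is refused whole. The fingers move at their own pace and stop on an object; "squeeze" is the grip in N (left out, the last holds). Time passes only in rows, so rows that do not move let the fingers close. It gives the time, the measured TCP pose, the force and the opening at its end, in the units of the state.
- sense(): the state, without advancing time (a new reading comes with each control period).
- grab_frame(name): name is "side" or "top" or "wrist"; returns a dict with "pixels" (384x512x3 uint8, red, green, blue), "fx", "fy", "cx", "cy" (pixels), "view" (4x4, takes a point from world to camera coordinates); the wrist camera has in their place "tool_from_camera" (4x4, takes a point from camera to tool coordinates, whose origin is the TCP and whose axes are the flange's). Camera axes: x right, y down, z forward; pixel columns grow to the right and rows downward; lengths in mm; the calibration is good to about 2 mm. A picture is of the moment at which its call begins: read the wrist's pose just before it. There is no depth.
- sign_off(): hands the job in, once; it reports no verdict.
The state is a dict: "t": time; "q": joint angles; "dq": joint speeds; "effort": joint torques, N m; "tool_pos": TCP position; "tool_rot": TCP orientation; "ft_force": force on the tool from outside, world axes, zero at the start; "torque": the same for the moment, N m; "gripper_width": opening from 0.0 (shut) to 1.0 (fully open).
Only numpy, scipy, OpenCV 4.12 (cv2) and the standard library are available. Lean on these libraries where they do the work, as an engineer would, in place of code of your own. Each camera call takes 0.05 s, during which the arm holds its last target.

TASK

The rinsed steel flask lies on its side next to the drying mat, and the half-open drawer hangs in the way over the mat. First push the drawer fully shut, then put your fingertips on top of the flask and roll it sideways, under control, onto the mat so that it stops lying along the mat's lengthwise middle line, and leave it resting there. Do not pick the flask up, push it from low down behind, send it off at a run, or let it bump the drawer box; leave everything else on the cabinet where it stands.

Things in the scene. Friction and masses are not known exactly. Their poses are not given: they have to be found in the camera images.
- flask: Steel flask, about 0.55 kg, lying on its side beside the mat (either side), free to roll, with some drag. Own x = its axis, towards the cap, roughly away from the robot; y, z turn as it rolls. Origin on the axis at mid length, 40 mm above the cabinet top. 260 mm long: plain cylinder 80 mm in diameter from x = -130 to +60, then shoulder and twist cap (58 mm dia) to +130.
- mat: Thin grey silicone drying mat, fixed, 320 mm (its x axis, pointing roughly away from the robot) by 120 mm (its y axis), under 1 mm thick (it does not hinder rolling), ribbed lengthwise. Origin at its centre on the cabinet top; the lengthwise middle line is its x axis (y = 0).
- drawer (a joint): How far the shallow drawer is open, in m: 0 fully shut, up to 0.19. It starts about half open (0.10 to 0.13). It slides stiffly (about 1.5 N) and stays where it is left; pushing its front along the mat's +x (away from the robot) shuts it.
- drawer_front (a point): Middle of the drawer's flat front face (176 mm wide, from 17 to 67 mm above the cabinet top), 42 mm above the cabinet top; it moves with the drawer. Its x axis points into the drawer box, the way to push. No handle.
- unit: Low fixed bamboo box beyond the mat's far end that holds the drawer: 200 mm wide, 82 high, 275 deep, a bowl of limes on it (from 110 mm behind the drawer front, to 140 high). Origin on the cabinet top under the middle of the shut drawer's front, 15 to 25 mm beyond the mat's far edge; x points away from the robot into the box.
- canister: Bystander: upright aluminium canister with a wooden lid, 89 mm in diameter, 130 mm high with its knob; stands on the other side of the mat from the flask, 150 to 220 mm from the middle line. Origin at the centre of its underside.
- mate_cup: Bystander: black silicone mate cup, 77 mm in diameter, 85 mm high, with a metal straw up to 140 mm; stands on the coaster. Origin at the centre of its underside.
- coaster: Bystander: round wooden coaster, 100 mm in diameter, 9 mm thick, far to the left. Origin at the centre of its underside.
- sugar_jar: Bystander: glass sugar jar with hinged glass lid, 82 mm in diameter, 118 mm high, far to the right. Origin at the centre of its underside.
- spoon: Bystander: steel teaspoon, 128 mm long, lying on the right. Origin near its middle, on the cabinet top.
- bottle_brush: Bystander: white bottle brush 270 mm long lying at the back on the left. Origin near its middle, on the cabinet top.
- tumbler: Bystander: clear glass tumbler, 72 mm in diameter, 90 mm high, at the back on the right. Origin at the centre of its underside.

How it is judged (in metres and radians):
On the way, in this order (a step that is already met when the one before it is completed fails the run):
1. the drawer is fully shut (within 6 mm), pushed before the flask was moved (value of joint drawer below 0.006 m and distance of flask from where it was at the start of the episode below 0.04 m), for 0.2 s.
2. the flask has rolled, not slid: it has turned over on the way (angle between flask's own z axis and vertical above 2.4 rad), for 0.05 s.
3. the flask lies at rest along the middle line of the mat (y of flask in the frame of mat between -0.02 and 0.02 m and x of flask in the frame of mat between -0.045 and 0.045 m and angle between the x axis of flask and the x axis of mat, either way round below 0.2 rad and height (world z) of flask below 0.048 m and linear speed of flask below 0.01 m/s and value of joint drawer below 0.006 m), for 0.3 s.
At the end, for the whole second after the job is handed in: The drawer is shut within 6 mm; the flask lies at rest on the mat, its middle within 20 mm of the mat's lengthwise middle line and within 45 mm of the mat's centre along it, its axis within 0.2 rad of the mat's length (all of step 3 and angular speed of flask below 0.25 rad/s); the robot touches nothing.
It fails at once if the flask is lifted, carried or tipped on end (height (world z) of flask above 0.055 m or angle between flask's own x axis and vertical below 1.3 rad or angle between flask's own x axis and vertical above 1.85 rad).
It fails at once if the flask is pushed from low down at its side instead of from its top (fingers on it with the grasp point lower than 65 mm) (contact force between the fingers and flask above 1 N and height (world z) of the grasp point below 0.065 m).
It fails at once if the flask is sent off faster than 0.4 m/s (linear speed of flask above 0.4 m/s).
It fails at once if the flask bumps the drawer or its box (contact force between flask and unit above 1 N).
It fails at once if a bystander (canister, cup, coaster, jar, spoon, brush or tumbler) is shifted more than 20 mm (distance of any of canister, mate_cup, coaster, sugar_jar, spoon, bottle_brush, tumbler from where it was at the start of the episode above 0.02 m).
It also fails if it takes over 67 s, if anything falls off the work surface, if the arm or the gripper's body presses on something with over 40 N, if the wrist force passes 120 N, or if a joint passes its speed limit or range.

## Working session

There is one attempt and no reset: what is moved stays moved. The work goes in short steps, Python scripts to look and compute and a tool call to move; the robot and the scene stay as the last step left them, time stands still between calls to the robot, and variables do not carry over. Pictures are saved under pics/ and viewed, and the job is handed in when it is done.

Besides the shell and the picture viewer there is one more tool, called after "Request:" as name([rows], argument=value, ...), one row to a line, values as JSON. step_arm: Moves the arm, as the interface text tells. Its arguments: {"type":"object","properties":{"commands":{"type":"array"},"squeeze":{"type":"number"}},"required":["commands"]}

```bash
mkdir -p pics
python3 - <<'E'
from bench import *
import cv2
print(sense())
for n in ("side","top","wrist"):
    f=grab_frame(n); cv2.imwrite(f"pics/{n}0.png",f["pixels"][:,:,::-1]); print(n,{k:v for k,v in f.items() if k!="pixels"})
E
```

```text
{'t': 0.0, 'q': array([-7.46333043e+01,  2.81632558e+01,  8.93512983e+01,  5.89600674e-04,
        6.25512965e+01, -6.05173265e+00]), 'dq': array([ 0.01609782,  0.07979626,  0.01002864, -0.04338937, -0.00568888,
       -0.01615244]), 'effort': array([-2.44051280e-04, -6.12645292e+01, -2.58180857e+01,  6.92697521e-02,
        4.82410484e-02, -1.24966509e-04]), 'tool_pos': array([ 228.17521146, -581.57694447,  214.0643794 ]), 'tool_rot': array([-1.79934571e+02, -7.46239262e-03,  2.14181520e+01]), 'ft_force': array([-0.17872528, -0.49711492,  0.87535012]), 'torque': array([-0.01109821,  0.01151654, -0.0096171 ]), 'gripper_width': 0.997295578386062}
side {'fx': 388.2749357857637, 'fy': 388.2749357857637, 'cx': 259.5422669139602, 'cy': 190.10074772429897, 'view': array([[-9.74316199e-01, -2.24399617e-01, -1.87818081e-02,
         5.42784757e+02],
       [-1.17757936e-01,  5.78827016e-01, -8.06902939e-01,
         1.12082821e+02],
       [ 1.91940129e-01, -7.83966898e-01, -5.90385374e-01,
         1.11788698e+03],
       [ 0.00000000e+00,  0.00000000e+00,  0.00000000e+00,
         1.000000
[... 235 characters left out ...]
 2.66302120e-02, -4.78945647e-02,
         5.22369304e+02],
       [ 4.77519825e-02, -5.96491950e-03, -9.98841413e-01,
         1.24669745e+03],
       [ 0.00000000e+00,  0.00000000e+00,  0.00000000e+00,
         1.00000000e+00]])}
wrist {'fx': 301.1422247360582, 'fy': 301.1422247360582, 'cx': 256.8209293561122, 'cy': 187.7855074962337, 'tool_from_camera': array([[-1.03002812e-03, -9.60939219e-01, -2.76757576e-01,
         7.79458200e+01],
       [ 9.99999410e-01, -8.94219816e-04, -6.16917589e-04,
         9.23201234e-01],
       [ 3.45338197e-04, -2.76758049e-01,  9.60939573e-01,
        -1.70688271e+02],
       [ 0.00000000e+00,  0.00000000e+00,  0.00000000e+00,
         1.00000000e+00]])}
```

View pics/top0.png

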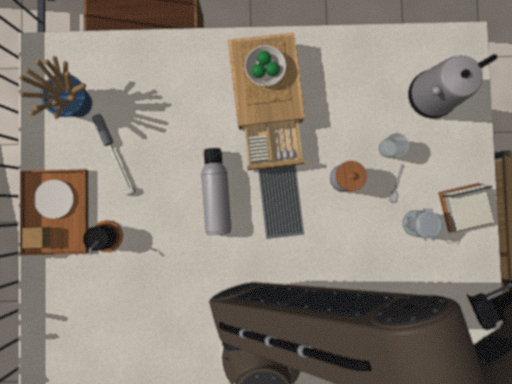

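View pics/side0.png

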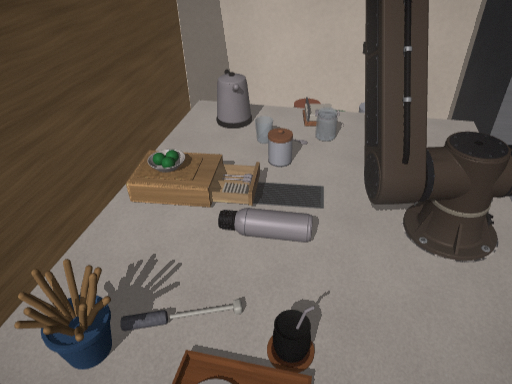

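```bash
python3 - <<'E'
from bench import *
import cv2
f=grab_frame("top"); im=f["pixels"][:,:,::-1]
cv2.imwrite("pics/crop.png",cv2.resize(im[110:250,190:370],None,fx=4,fy=4,interpolation=cv2.INTER_CUBIC))
E
cat > h.py <<'E'
import numpy as np
def ray(f,u,v,z):
    V=f["view"];R=V[:3,:3];t=V[:3,3]
    d=R.T@np.array([(u-f["cx"])/f["fx"],(v-f["cy"])/f["fy"],1]);o=-R.T@t
    return o+d*(z-o[2])/d[2]
def proj(f,p):
    V=f["view"];c=V[:3,:3]@np.array(p,float)+V[:3,3]
    return f["cx"]+f["fx"]*c[0]/c[2],f["cy"]+f["fy"]*c[1]/c[2]
E
```

```text
(no output)
```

View pics/crop.png

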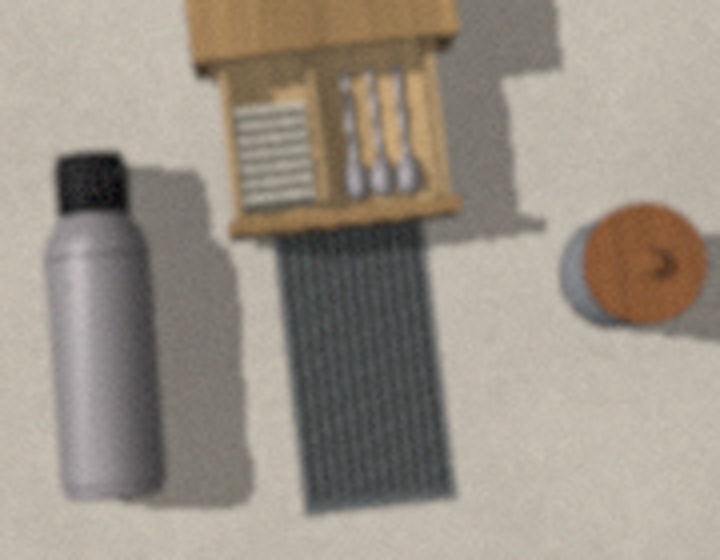

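Run:
```python
from bench import *
from h import *
import cv2
f=grab_frame("top")
P=lambda a,b,z: ray(f,(a+.5)/4-.5+190,(b+.5)/4-.5+110,z)
for nm,a,b,z in [("nl",308,513,0),("nr",455,494,0),("lt",279,240,0),("rt",424,225,0),("drL",232,237,67),("drR",458,212,67),
  ("unL",198,75,82),("unR",458,40,82),("capL",58,165,40),("capR",125,160,40),("capEnd",91,153,55),("sideL1",50,275,40),("sideR1",148,265,40),("sideL2",64,480,40),("sideR2",162,475,40),("but",115,498,40),("can",645,265,120)]:
    print(nm,P(a,b,z).round(1))
# mask fit mat
im=f["pixels"].astype(int);g=im.sum(2)/3
m=((g<110)&(im.max(2)-im.min(2)<40))[170:240,250:315].astype(np.uint8)
n,l,s,c=cv2.connectedComponentsWithStats(m);k=1+s[1:,4].argmax();ys,xs=np.where(l==k)
L=[];R=[]
for y in range(6,60):
    r=xs[ys==y]
    if len(r)>20:L.append(ray(f,r.min()+250-.5,y+170,0));R.append(ray(f,r.max()+250.5,y+170,0))
for E in (L,R):
    E=np.array(E);p=np.polyfit(E[:,0],E[:,1],1);print("edge dy/dx",p[0],np.degrees(np.arctan(p[0])),"y at 500",np.polyval(p,500))
```

```text
nl [360.5 -25.6   0. ]
nr [ 372.1 -140.5    0. ]
lt [574.2  -8.8   0. ]
rt [ 583.  -122.9    0. ]
drL [571.4  26.7  67. ]
drR [ 585.7 -141.9   67. ]
unL [690.5  48.4  82. ]
unR [ 711.6 -144.2   82. ]
capL [632.4 158.2  40. ]
capR [634.8 107.2  40. ]
capEnd [638.7 131.3  55. ]
sideL1 [548.6 166.   40. ]
sideR1 [554.3  91.5  40. ]
sideL2 [393.5 158.6  40. ]
sideR2 [395.2  84.7  40. ]
but [378.9 120.5  40. ]
can [ 538.9 -267.1  120. ]
edge dy/dx 0.09040561118757341 5.1658168011090835 y at 500 -13.075500574744893
edge dy/dx 0.09371637750985788 5.353915394077084 y at 500 -126.93129593436424
```

Request:
step_arm([
  {"fingers": 255,"linear": [0,0,0],"rot": [0,0,0.141]},
  {"fingers": 255,"linear": [0,0,0],"rot": [0,0,0.141]},
  {"fingers": 255,"linear": [0.02,-0.03,0],"rot": [0,0,0]},
  {"fingers": 255,"linear": [0.03,-0.04,0],"rot": [0,0,0]},
  {"fingers": 255,"linear": [0.03,-0.04,0],"rot": [0,0,0]},
  {"fingers": 255,"linear": [0.03,-0.04,0],"rot": [0,0,0]},
  {"fingers": 255,"linear": [0.03,-0.04,0],"rot": [0,0,0]},
  {"fingers": 255,"linear": [0.03,-0.04,0],"rot": [0,0,0]},
  {"fingers": 255,"linear": [0.03,-0.04,0],"rot": [0,0,0]},
  {"fingers": 255,"linear": [0.03,-0.04,0],"rot": [0,0,0]},
  {"fingers": 255,"linear": [0.03,-0.04,0],"rot": [0,0,0]},
  {"fingers": 255,"linear": [0.03,-0.04,0],"rot": [0,0,0]},
], squeeze=10)

```text
t: 1.45
tool_pos: [482.0, -165.0, 214.8]
tool_rot: [180.0, -0.0, 5.2]
ft_force: [0.3, -0.8, -0.4]
gripper_width: 0.051
```

Request:
step_arm([
  {"fingers": 255,"linear": [0.02,-0.033,0],"rot": [0,0,0]},
  {"fingers": 255,"linear": [0.02,-0.033,0],"rot": [0,0,0]},
  {"fingers": 255,"linear": [0.018,-0.028,0],"rot": [0,0,0]},
  {"fingers": 255,"linear": [0,0,0],"rot": [0,0,0]},
  {"fingers": 255,"linear": [0,0,0.03],"rot": [0,0,0]},
  {"fingers": 255,"linear": [0,0,0.03],"rot": [0,0,0]},
  {"fingers": 255,"linear": [0,0,0.03],"rot": [0,0,0]},
])

```text
t: 2.15
tool_pos: [530.2, -68.5, 123.8]
tool_rot: [180.0, -0.0, 5.3]
ft_force: [0.9, -0.5, -0.5]
gripper_width: 0.001
```

Run:
```python
from bench import *
import cv2
for n in ("side","top"):
    f=grab_frame(n); cv2.imwrite(f"pics/{n}1.png",f["pixels"][:,:,::-1])
print(sense()["tool_pos"])
```

```text
[528.55264398 -68.18595545 121.75834152]
```

View pics/side1.png

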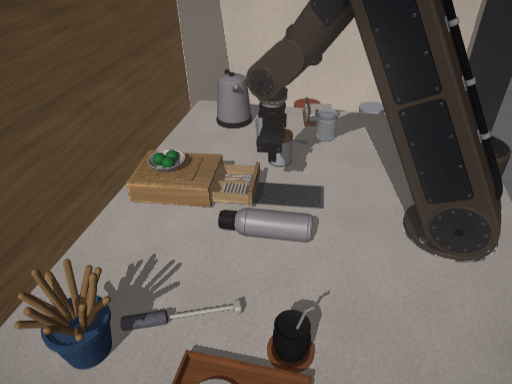

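Request:
step_arm([
  {"fingers": 255,"linear": [0,-0.005,0.03],"rot": [0,0,0]},
  {"fingers": 255,"linear": [0,0,0.03],"rot": [0,0,0]},
  {"fingers": 255,"linear": [0,0,0.018],"rot": [0,0,0]},
  {"fingers": 255,"linear": [0.01,0,0],"rot": [0,0,0]},
  {"fingers": 255,"linear": [0.01,0,0],"rot": [0,0,0]},
  {"fingers": 255,"linear": [0.01,0,0],"rot": [0,0,0]},
  {"fingers": 255,"linear": [0.01,0,0],"rot": [0,0,0]},
  {"fingers": 255,"linear": [0.01,0,0],"rot": [0,0,0]},
  {"fingers": 255,"linear": [0.01,0,0],"rot": [0,0,0]},
])

```text
t: 3.15
tool_pos: [590.6, -57.4, 47.1]
tool_rot: [180.0, -0.0, 5.3]
ft_force: [-2.2, -0.8, 2.3]
gripper_width: 0.007
```

Request:
step_arm([
  {"fingers": 255,"linear": [0.01,0,0],"rot": [0,0,0]},
  {"fingers": 255,"linear": [0.01,0,0],"rot": [0,0,0]},
  {"fingers": 255,"linear": [0.01,0,0],"rot": [0,0,0]},
  {"fingers": 255,"linear": [0.01,0,0],"rot": [0,0,0]},
  {"fingers": 255,"linear": [0.01,0,0],"rot": [0,0,0]},
  {"fingers": 255,"linear": [0.01,0,0],"rot": [0,0,0]},
  {"fingers": 255,"linear": [0.01,0,0],"rot": [0,0,0]},
  {"fingers": 255,"linear": [0.01,0,0],"rot": [0,0,0]},
])

```text
t: 3.95
tool_pos: [670.2, -50.1, 46.6]
tool_rot: [180.0, 0.0, 5.3]
ft_force: [-2.7, 0.6, 0.9]
gripper_width: 0.004
```

Pushing the drawer; slow for the last 25–30 mm, stopping on force.

Request:
step_arm([
  {"fingers": 255,"linear": [0.006,0,0],"rot": [0,0,0]},
  {"fingers": 255,"linear": [0.006,0,0],"rot": [0,0,0]},
  {"fingers": 255,"linear": [0.004,0,0],"rot": [0,0,0]},
  {"fingers": 255,"linear": [0.003,0,0],"rot": [0,0,0]},
])

```text
t: 4.35
tool_pos: [686.4, -48.6, 46.5]
tool_rot: [-180.0, 0.3, 5.3]
ft_force: [-22.3, -3.8, 14.8]
gripper_width: 0.006
```

Request:
step_arm([
  {"fingers": 255,"linear": [0.002,0,0],"rot": [0,0,0]},
  {"fingers": 255,"linear": [0.001,0,0],"rot": [0,0,0]},
])

```text
t: 4.55
tool_pos: [686.4, -48.6, 46.5]
tool_rot: [-179.9, 0.7, 5.3]
ft_force: [-30.6, -5.0, 18.1]
gripper_width: 0.002
```

Request:
step_arm([
  {"fingers": 255,"linear": [0.002,0,0],"rot": [0,0,0]},
  {"fingers": 255,"linear": [0.001,0,0],"rot": [0,0,0]},
])

```text
t: 4.75
tool_pos: [686.5, -48.5, 46.6]
tool_rot: [-179.9, 1.1, 5.3]
ft_force: [-46.7, -7.2, 27.5]
gripper_width: 0.005
```

Request:
step_arm([
  {"fingers": 255,"linear": [-0.01,0,0],"rot": [0,0,0]},
  {"fingers": 255,"linear": [-0.025,0,0],"rot": [0,0,0]},
  {"fingers": 255,"linear": [-0.03,0,0],"rot": [0,0,0]},
  {"fingers": 255,"linear": [-0.03,0,-0.03],"rot": [0,0,0]},
  {"fingers": 255,"linear": [-0.02,0,-0.04],"rot": [0,0,0]},
  {"fingers": 255,"linear": [-0.01,0,-0.04],"rot": [0,0,0]},
  {"fingers": 255,"linear": [0,0,-0.03],"rot": [0,0,0]},
  {"fingers": 255,"linear": [0,0,0],"rot": [0,0,0]},
])

```text
t: 5.55
tool_pos: [571.4, -59.7, 191.1]
tool_rot: [179.9, -0.4, 5.3]
ft_force: [0.4, -0.1, -0.4]
gripper_width: 0.008
```

```bash
cat > fl.py <<'E'
from bench import *
from h import *
import cv2,sys
s=sense();print(s["t"],s["tool_pos"].round(1),s["tool_rot"].round(2),s["ft_force"].round(1))
for n in ("side","top"):
    f=grab_frame(n); cv2.imwrite(f"pics/{n}{sys.argv[1]}.png",f["pixels"][:,:,::-1])
cv2.imwrite(f"pics/c{sys.argv[1]}.png",cv2.resize(f["pixels"][90:250,180:370,::-1],None,fx=4,fy=4,interpolation=cv2.INTER_CUBIC))
E
python3 fl.py 2
```

```text
5.55 [571.4 -59.7 191.1] [179.86  -0.43   5.25] [ 0.4 -0.1 -0.4]
```

View pics/c2.png

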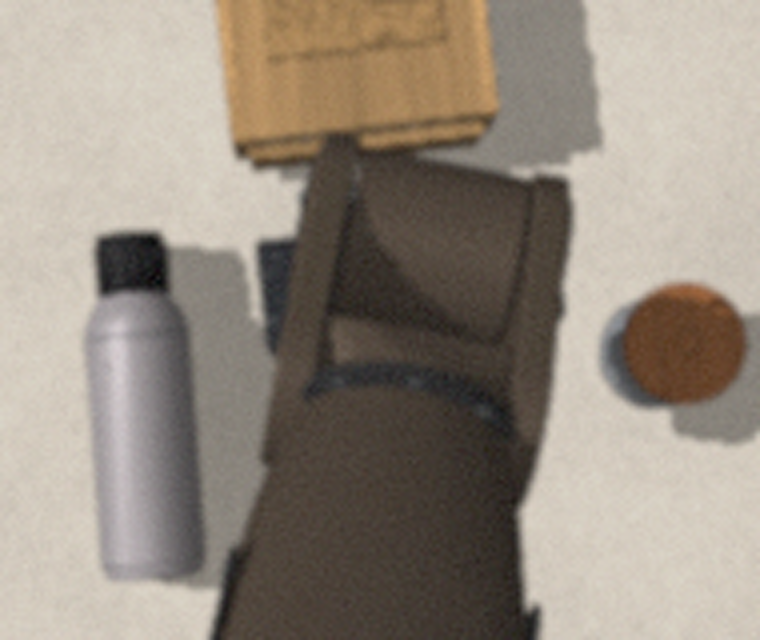

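View pics/side2.png

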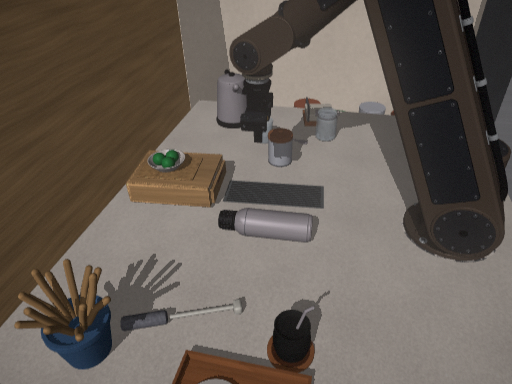

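Request:
step_arm([
  {"fingers": 214,"linear": [-0.008,-0.034,0],"rot": [0,0,0]},
  {"fingers": 214,"linear": [-0.008,-0.034,0],"rot": [0,0,0]},
  {"fingers": 214,"linear": [-0.008,-0.034,0],"rot": [0,0,0]},
  {"fingers": 214,"linear": [-0.008,-0.034,0],"rot": [0,0,0]},
  {"fingers": 214,"linear": [-0.008,-0.034,0],"rot": [0,0,0]},
  {"fingers": 214,"linear": [-0.008,-0.034,0],"rot": [0,0,0]},
  {"fingers": 214,"linear": [0,0,0.03],"rot": [0,0,0]},
  {"fingers": 214,"linear": [0,0,0.03],"rot": [0,0,0]},
  {"fingers": 214,"linear": [0,0,0.02],"rot": [0,0,0]},
  {"fingers": 214,"linear": [0,0,0],"rot": [0,0,0]},
])

```text
t: 6.65
tool_pos: [501.6, 139.3, 103.2]
tool_rot: [180.0, 0.4, 5.3]
ft_force: [0.1, -0.3, 0.6]
gripper_width: 0.161
```

```bash
python3 fl.py 3
python3 - <<'E'
from bench import *
import cv2
f=grab_frame("wrist"); cv2.imwrite("pics/w3.png",f["pixels"][:,:,::-1])
E
```

```text
6.65 [501.6 139.3 103.2] [179.98   0.37   5.27] [ 0.1 -0.3  0.6]
```

View pics/w3.png

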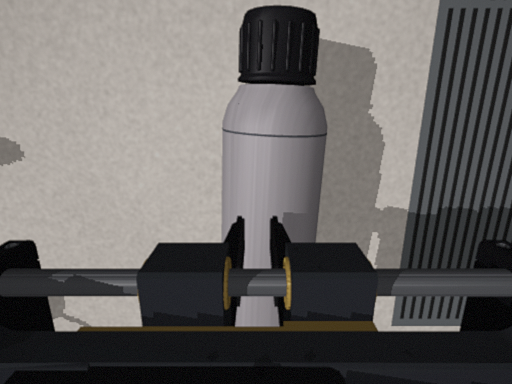

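View pics/side3.png

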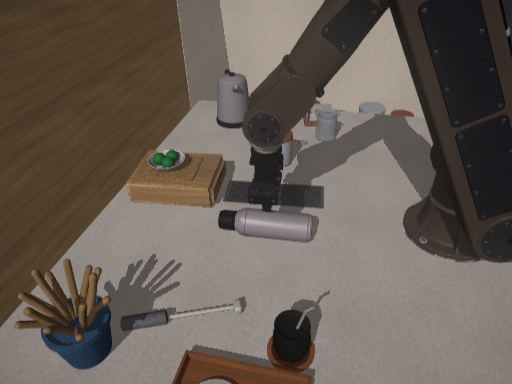

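Request:
step_arm([
  {"fingers": 214,"linear": [0,0,0.01],"rot": [0,0,0]},
  {"fingers": 214,"linear": [0,0,0.01],"rot": [0,0,0]},
  {"fingers": 214,"linear": [0,0,0.002],"rot": [0,0,0]},
  {"fingers": 214,"linear": [0,0,0],"rot": [0,0,0]},
])

```text
t: 7.2
tool_pos: [503.1, 139.3, 84.2]
tool_rot: [180.0, 0.0, 5.3]
ft_force: [0.7, -0.2, 0.1]
gripper_width: 0.162
```

Request:
step_arm([
  {"fingers": 214,"linear": [0,0,0.002],"rot": [0,0,0]},
  {"fingers": 214,"linear": [0,0,0],"rot": [0,0,0]},
])

```text
t: 7.4
tool_pos: [503.3, 139.4, 82.6]
tool_rot: [180.0, -0.0, 5.3]
ft_force: [-0.1, 0.1, -0.3]
gripper_width: 0.164
```

Request:
step_arm([
  {"fingers": 214,"linear": [0,0,0.002],"rot": [0,0,0]},
  {"fingers": 214,"linear": [0,0,0],"rot": [0,0,0]},
])

```text
t: 7.6
tool_pos: [503.3, 139.4, 80.5]
tool_rot: [180.0, 0.0, 5.3]
ft_force: [-0.3, -0.3, 0.0]
gripper_width: 0.156
```

Request:
step_arm([
  {"fingers": 214,"linear": [0,0,0.001],"rot": [0,0,0]},
  {"fingers": 214,"linear": [0,0,0],"rot": [0,0,0]},
])

```text
t: 7.8
tool_pos: [503.4, 139.4, 80.2]
tool_rot: [180.0, -0.0, 5.3]
ft_force: [-2.9, -0.1, 7.7]
gripper_width: 0.164
```

Request:
step_arm([
  {"fingers": 214,"linear": [0,0.002,0],"rot": [0,0,0]},
  {"fingers": 214,"linear": [0,0.004,0],"rot": [0,0,0]},
  {"fingers": 214,"linear": [0,0.005,0],"rot": [0,0,0]},
  {"fingers": 214,"linear": [0,0.005,0],"rot": [0,0,0]},
])

```text
t: 8.2
tool_pos: [504.4, 123.3, 79.9]
tool_rot: [180.0, 0.0, 5.3]
ft_force: [-2.8, 0.3, 2.1]
gripper_width: 0.158
```

Request:
step_arm([
  {"fingers": 214,"linear": [0,0.005,0],"rot": [0,0,0]},
  {"fingers": 214,"linear": [0,0.005,0],"rot": [0,0,0]},
  {"fingers": 214,"linear": [0,0.005,0],"rot": [0,0,0]},
  {"fingers": 214,"linear": [0,0.005,0],"rot": [0,0,0]},
])

```text
t: 8.6
tool_pos: [506.3, 103.2, 80.1]
tool_rot: [-180.0, 0.0, 5.3]
ft_force: [-5.9, 0.2, 12.0]
gripper_width: 0.16
```

```bash
python3 fl.py 4
```

```text
8.6 [506.3 103.2  80.1] [-1.80e+02  3.00e-02  5.26e+00] [-5.9  0.2 12. ]
```

View pics/c4.png

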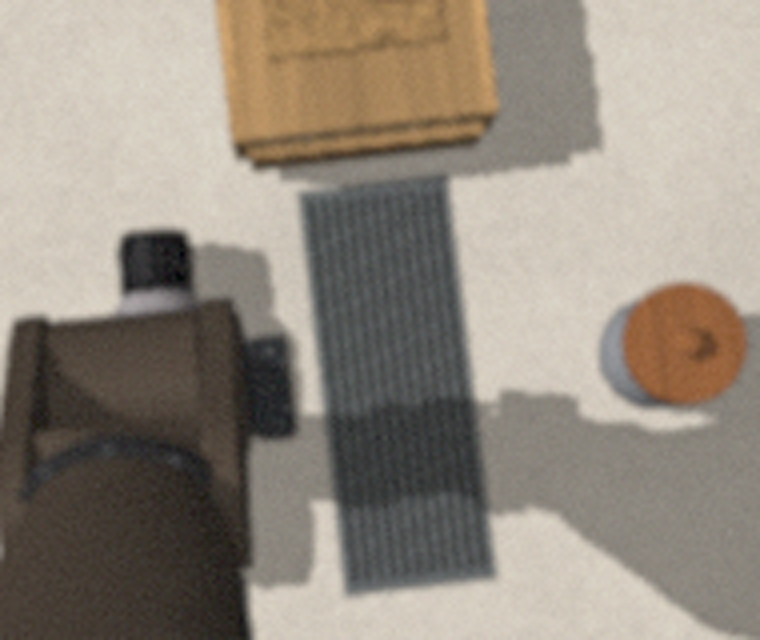

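View pics/side4.png

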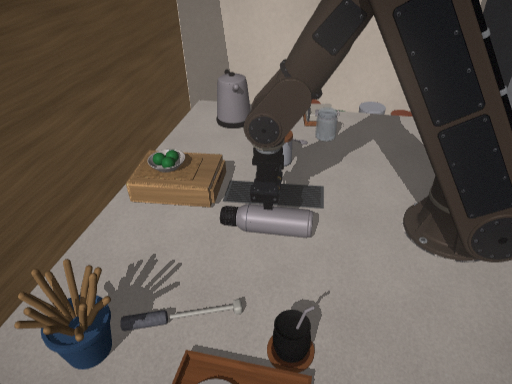

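Request:
step_arm([
  {"fingers": 214,"linear": [0,0.005,0],"rot": [0,0,0]},
  {"fingers": 214,"linear": [0,0.005,0],"rot": [0,0,0]},
  {"fingers": 214,"linear": [0,0.005,0],"rot": [0,0,0]},
  {"fingers": 214,"linear": [0,0.004,0],"rot": [0,0,0]},
  {"fingers": 214,"linear": [0,0.002,0],"rot": [0,0,0]},
  {"fingers": 214,"linear": [0,0,0],"rot": [0,0,0]},
])

```text
t: 9.3
tool_pos: [508.5, 82.3, 79.6]
tool_rot: [180.0, 0.0, 5.2]
ft_force: [-2.9, 0.0, 3.8]
gripper_width: 0.16
```

Request:
step_arm([
  {"fingers": 214,"linear": [0,0,-0.006],"rot": [0,0,0]},
  {"fingers": 214,"linear": [0,0,-0.006],"rot": [0,0,0]},
  {"fingers": 214,"linear": [0,0,0],"rot": [0,0,0]},
])

```text
t: 9.6
tool_pos: [509.1, 82.8, 92.5]
tool_rot: [180.0, -0.1, 5.3]
ft_force: [0.3, -0.0, 0.1]
gripper_width: 0.16
```

```bash
cat > wf.py <<'E'
from bench import *
from h import *
import cv2,sys
from scipy.spatial.transform import Rotation as Ro
s=sense();f=grab_frame("wrist")
print(s["t"],s["tool_pos"].round(1),s["ft_force"].round(1))
cv2.imwrite(f"pics/w{sys.argv[1]}.png",f["pixels"][:,:,::-1])
T=np.eye(4);T[:3,:3]=Ro.from_euler("xyz",s["tool_rot"],degrees=True).as_matrix();T[:3,3]=s["tool_pos"]
C=np.linalg.inv(T@f["tool_from_camera"]);f["view"]=C
# cap: dark blob in the upper image
im=f["pixels"].astype(int);m=((im.max(2)<60)).astype(np.uint8);m[200:]=0
m=cv2.morphologyEx(m,cv2.MORPH_OPEN,np.ones((9,9)))
n,l,st,c=cv2.connectedComponentsWithStats(m)
for i in range(1,n):
    if st[i,4]>800:
        x,y,w,h,a=st[i]; ys,xs=np.where(l==i)
        r=[(xs[ys==v].min()+xs[ys==v].max())/2 for v in range(y+h//3,y+2*h//3)]
        print("blob",st[i],"mid cap world",ray(f,np.mean(r),y+h/2,40+20).round(1),ray(f,np.mean(r),y+h/2,40).round(1))
E
python3 wf.py 5; python3 fl.py 5
```

```text
9.6 [509.1  82.8  92.5] [ 0.3 -0.   0.1]
blob [ 197    3   83   85 5645] mid cap world [619.  103.2  60. ] [622.2 104.6  40. ]
9.65 [508.9  82.8  92.2] [ 1.7999e+02 -8.0000e-02  5.2700e+00] [ 0.  -0.9  0.4]
```

View pics/w5.png

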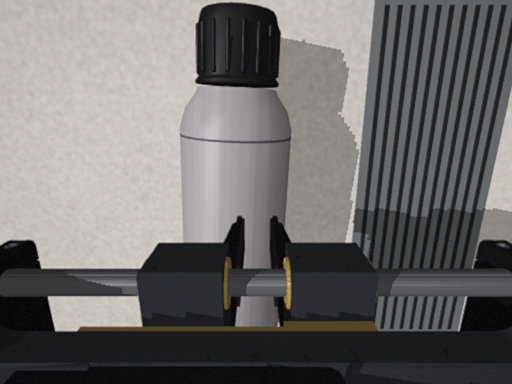

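View pics/c5.png

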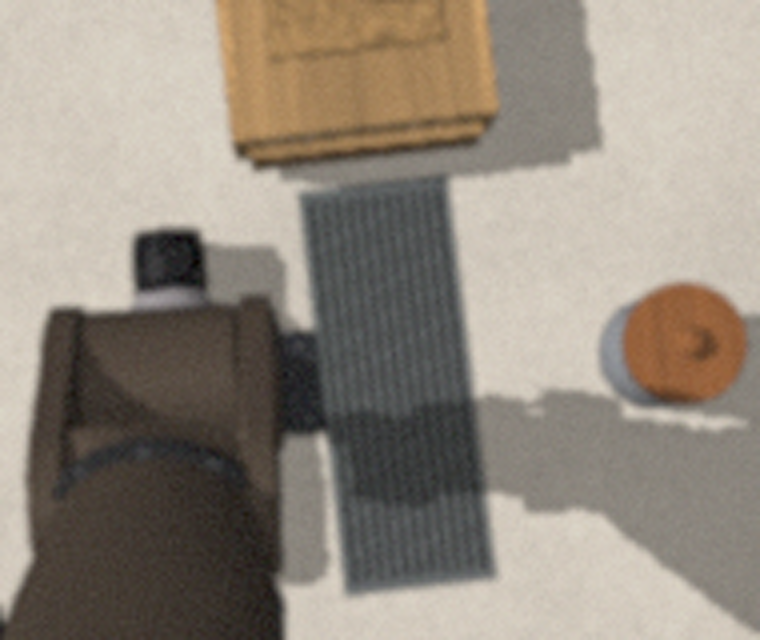

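```bash
cat > tf.py <<'E'
from bench import *
from h import *
f=grab_frame("top")
C=[ray(f,(a+.5)/4-.5+180,(b+.5)/4-.5+90,0) for a,b in [(303,195),(447,178),(494,574),(347,592)]]
print(np.round(C,1),np.mean(C,0).round(1)); d=C[0]+C[1]-C[2]-C[3]; print(np.degrees(np.arctan2(d[1],d[0])))
E
python3 tf.py
```

```text
[[ 673.2    1.1    0. ]
 [ 683.7 -112.7    0. ]
 [ 372.1 -139.7    0. ]
 [ 361.3  -24.8    0. ]] [522.6 -69.    0. ]
4.860957526151993
```

Request:
step_arm([
  {"fingers": 214,"linear": [0,-0.017,0],"rot": [0,0,0]},
  {"fingers": 214,"linear": [0,-0.017,0],"rot": [0,0,0]},
  {"fingers": 214,"linear": [0,0,0],"rot": [0,0,0]},
  {"fingers": 214,"linear": [0,0,0.006],"rot": [0,0,0]},
  {"fingers": 214,"linear": [0,0,0.004],"rot": [0,0,0]},
  {"fingers": 214,"linear": [0,0,0.002],"rot": [0,0,0]},
  {"fingers": 214,"linear": [0,0,0],"rot": [0,0,0]},
])

```text
t: 10.5
tool_pos: [505.3, 116.0, 79.8]
tool_rot: [180.0, 0.0, 5.2]
ft_force: [-2.9, 0.7, 8.9]
gripper_width: 0.161
```

Request:
step_arm([
  {"fingers": 214,"linear": [0,0.003,0],"rot": [0,0,0]},
  {"fingers": 214,"linear": [0,0.006,0],"rot": [0,0,0]},
  {"fingers": 214,"linear": [0,0.007,0],"rot": [0,0,0]},
  {"fingers": 214,"linear": [0,0.007,0],"rot": [0,0,0]},
  {"fingers": 214,"linear": [0,0.007,0],"rot": [0,0,0]},
])

```text
t: 11.0
tool_pos: [507.5, 85.8, 79.6]
tool_rot: [180.0, 0.1, 5.2]
ft_force: [-1.3, 0.1, 0.5]
gripper_width: 0.158
```

Request:
step_arm([
  {"fingers": 214,"linear": [0,0.007,0],"rot": [0,0,0]},
  {"fingers": 214,"linear": [0,0.007,0],"rot": [0,0,0]},
  {"fingers": 214,"linear": [0,0.007,0],"rot": [0,0,0]},
  {"fingers": 214,"linear": [0,0.007,0],"rot": [0,0,0]},
  {"fingers": 214,"linear": [0,0.005,0],"rot": [0,0,0]},
  {"fingers": 214,"linear": [0,0.003,0],"rot": [0,0,0]},
  {"fingers": 214,"linear": [0,0,0],"rot": [0,0,0]},
])

```text
t: 11.7
tool_pos: [510.1, 49.9, 79.6]
tool_rot: [-180.0, 0.2, 5.2]
ft_force: [-7.2, -1.2, 9.7]
gripper_width: 0.156
```

Request:
step_arm([
  {"fingers": 214,"linear": [0,0,-0.006],"rot": [0,0,0]},
  {"fingers": 214,"linear": [0,0,-0.006],"rot": [0,0,0]},
  {"fingers": 214,"linear": [0,0,0],"rot": [0,0,0]},
])

```text
t: 12.0
tool_pos: [512.1, 50.6, 92.4]
tool_rot: [180.0, -0.1, 5.3]
ft_force: [-0.3, 1.0, 0.4]
gripper_width: 0.162
```

```bash
python3 wf.py 6; python3 fl.py 6
```

```text
12.0 [512.1  50.6  92.4] [-0.3  1.   0.4]
blob [197   7  26  46 802] mid cap world [628.9  90.6  60. ] [632.8  93.9  40. ]
blob [ 228    6   53   84 3641] mid cap world [621.6  59.5  60. ] [624.7  59.8  40. ]
12.05 [511.9  50.7  92. ] [ 1.7999e+02 -7.0000e-02  5.2600e+00] [ 0.4 -0.  -0.2]
```

View pics/w6.png

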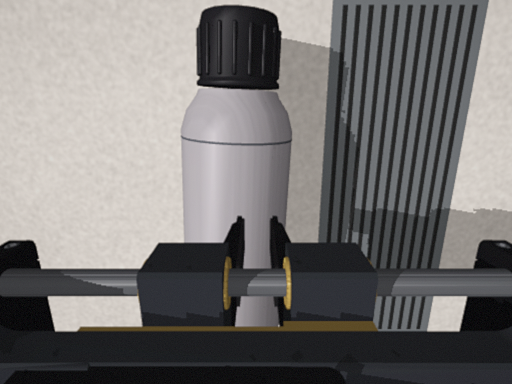

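Request:
step_arm([
  {"fingers": 214,"linear": [0,-0.017,0],"rot": [0,0,0]},
  {"fingers": 214,"linear": [0,-0.017,0],"rot": [0,0,0]},
  {"fingers": 214,"linear": [0,0,0],"rot": [0,0,0]},
  {"fingers": 214,"linear": [0,0,0.006],"rot": [0,0,0]},
  {"fingers": 214,"linear": [0,0,0.004],"rot": [0,0,0]},
  {"fingers": 214,"linear": [0,0,0.002],"rot": [0,0,0]},
  {"fingers": 214,"linear": [0,0,0],"rot": [0,0,0]},
])

```text
t: 12.85
tool_pos: [508.3, 84.2, 79.7]
tool_rot: [180.0, 0.0, 5.2]
ft_force: [-1.9, 0.1, 6.2]
gripper_width: 0.163
```

Request:
step_arm([
  {"fingers": 214,"linear": [0,0.003,0],"rot": [0,0,0]},
  {"fingers": 214,"linear": [0,0.006,0],"rot": [0,0,0]},
  {"fingers": 214,"linear": [0,0.007,0],"rot": [0,0,0]},
  {"fingers": 214,"linear": [0,0.007,0],"rot": [0,0,0]},
  {"fingers": 214,"linear": [0,0.007,0],"rot": [0,0,0]},
  {"fingers": 214,"linear": [0,0.007,0],"rot": [0,0,0]},
  {"fingers": 214,"linear": [0,0.007,0],"rot": [0,0,0]},
  {"fingers": 214,"linear": [0,0.007,0],"rot": [0,0,0]},
  {"fingers": 214,"linear": [0,0.007,0],"rot": [0,0,0]},
  {"fingers": 214,"linear": [0,0.005,0],"rot": [0,0,0]},
  {"fingers": 214,"linear": [0,0.003,0],"rot": [0,0,0]},
  {"fingers": 214,"linear": [0,0,0],"rot": [0,0,0]},
])

```text
t: 14.05
tool_pos: [513.1, 18.1, 79.7]
tool_rot: [-180.0, 0.2, 5.2]
ft_force: [-7.8, -1.6, 12.4]
gripper_width: 0.162
```

Request:
step_arm([
  {"fingers": 214,"linear": [0,0,-0.006],"rot": [0,0,0]},
  {"fingers": 214,"linear": [0,0,-0.006],"rot": [0,0,0]},
  {"fingers": 214,"linear": [0,0,0],"rot": [0,0,0]},
])

```text
t: 14.35
tool_pos: [515.0, 18.7, 92.4]
tool_rot: [180.0, -0.1, 5.3]
ft_force: [0.7, 0.5, -0.4]
gripper_width: 0.157
```

```bash
python3 wf.py 7; python3 fl.py 7
```

```text
14.35 [515.   18.7  92.4] [ 0.7  0.5 -0.4]
blob [ 223    8   59   83 4209] mid cap world [623.5  29.8  60. ] [626.5  30.2  40. ]
14.4 [514.8  18.8  92. ] [ 1.7998e+02 -7.0000e-02  5.2600e+00] [ 0.   1.2 -0.6]
```

View pics/w7.png

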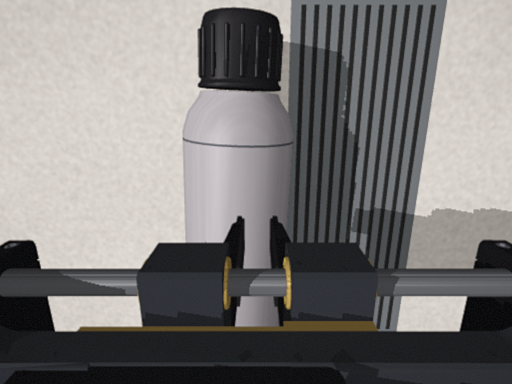

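Consistent: flask advances 32 mm per cycle, cap at columns 198–282. Two more cycles.

Request:
step_arm([
  {"fingers": 214,"linear": [0,-0.017,0],"rot": [0,0,0]},
  {"fingers": 214,"linear": [0,-0.017,0],"rot": [0,0,0]},
  {"fingers": 214,"linear": [0,0,0],"rot": [0,0,0]},
  {"fingers": 214,"linear": [0,0,0.006],"rot": [0,0,0]},
  {"fingers": 214,"linear": [0,0,0.004],"rot": [0,0,0]},
  {"fingers": 214,"linear": [0,0,0.002],"rot": [0,0,0]},
  {"fingers": 214,"linear": [0,0,0],"rot": [0,0,0]},
])

```text
t: 15.2
tool_pos: [511.2, 52.3, 79.6]
tool_rot: [-180.0, 0.0, 5.2]
ft_force: [-1.6, -0.5, 4.2]
gripper_width: 0.157
```

Request:
step_arm([
  {"fingers": 214,"linear": [0,0.003,0],"rot": [0,0,0]},
  {"fingers": 214,"linear": [0,0.006,0],"rot": [0,0,0]},
  {"fingers": 214,"linear": [0,0.007,0],"rot": [0,0,0]},
  {"fingers": 214,"linear": [0,0.007,0],"rot": [0,0,0]},
  {"fingers": 214,"linear": [0,0.007,0],"rot": [0,0,0]},
  {"fingers": 214,"linear": [0,0.007,0],"rot": [0,0,0]},
  {"fingers": 214,"linear": [0,0.007,0],"rot": [0,0,0]},
  {"fingers": 214,"linear": [0,0.007,0],"rot": [0,0,0]},
  {"fingers": 214,"linear": [0,0.007,0],"rot": [0,0,0]},
  {"fingers": 214,"linear": [0,0.005,0],"rot": [0,0,0]},
  {"fingers": 214,"linear": [0,0.003,0],"rot": [0,0,0]},
  {"fingers": 214,"linear": [0,0,0],"rot": [0,0,0]},
])

```text
t: 16.4
tool_pos: [516.1, -13.7, 79.8]
tool_rot: [-180.0, 0.2, 5.2]
ft_force: [-8.5, -0.0, 13.3]
gripper_width: 0.158
```

Request:
step_arm([
  {"fingers": 214,"linear": [0,0,-0.006],"rot": [0,0,0]},
  {"fingers": 214,"linear": [0,0,-0.006],"rot": [0,0,0]},
  {"fingers": 214,"linear": [0,0,0],"rot": [0,0,0]},
])

```text
t: 16.7
tool_pos: [517.9, -13.2, 92.3]
tool_rot: [180.0, -0.1, 5.2]
ft_force: [0.0, -1.3, 0.1]
gripper_width: 0.163
```

```bash
python3 wf.py 8; python3 fl.py 8
```

```text
16.7 [517.9 -13.2  92.3] [ 0.  -1.3  0.1]
blob [ 230   11   60   83 4011] mid cap world [624.9  -6.   60. ] [627.8  -5.9  40. ]
blob [ 201   12   25   78 1305] mid cap world [623.   25.3  60. ] [625.7  28.5  40. ]
16.75 [517.7 -13.1  92. ] [ 1.7998e+02 -6.0000e-02  5.2500e+00] [-0.1 -0.4 -0.4]
```

View pics/w8.png

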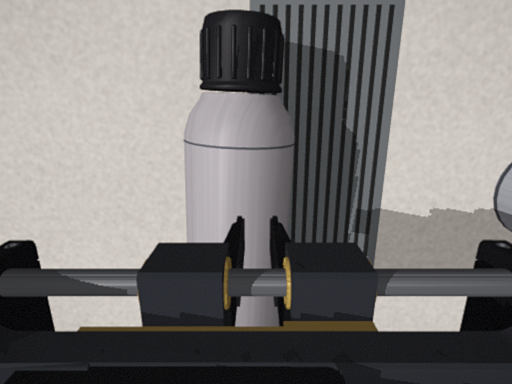

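Request:
step_arm([
  {"fingers": 214,"linear": [0,-0.018,0],"rot": [0,0,0]},
  {"fingers": 214,"linear": [0,-0.018,0],"rot": [0,0,0]},
  {"fingers": 214,"linear": [0,0,0],"rot": [0,0,0]},
  {"fingers": 214,"linear": [0,0,0.006],"rot": [0,0,0]},
  {"fingers": 214,"linear": [0,0,0.004],"rot": [0,0,0]},
  {"fingers": 214,"linear": [0,0,0.002],"rot": [0,0,0]},
  {"fingers": 214,"linear": [0,0,0],"rot": [0,0,0]},
])

```text
t: 17.55
tool_pos: [513.9, 22.4, 79.3]
tool_rot: [-180.0, 0.0, 5.2]
ft_force: [-0.6, -0.8, 0.3]
gripper_width: 0.162
```

Request:
step_arm([
  {"fingers": 214,"linear": [0,0.004,0],"rot": [0,0,0]},
  {"fingers": 214,"linear": [0,0.007,0],"rot": [0,0,0]},
  {"fingers": 214,"linear": [0,0.007,0],"rot": [0,0,0]},
  {"fingers": 214,"linear": [0,0.007,0],"rot": [0,0,0]},
  {"fingers": 214,"linear": [0,0.007,0],"rot": [0,0,0]},
  {"fingers": 214,"linear": [0,0.007,0],"rot": [0,0,0]},
  {"fingers": 214,"linear": [0,0.007,0],"rot": [0,0,0]},
  {"fingers": 214,"linear": [0,0.007,0],"rot": [0,0,0]},
  {"fingers": 214,"linear": [0,0.007,0],"rot": [0,0,0]},
  {"fingers": 214,"linear": [0,0.006,0],"rot": [0,0,0]},
  {"fingers": 214,"linear": [0,0.004,0],"rot": [0,0,0]},
  {"fingers": 214,"linear": [0,0,0],"rot": [0,0,0]},
])

```text
t: 18.75
tool_pos: [519.8, -47.6, 79.9]
tool_rot: [-180.0, 0.1, 5.2]
ft_force: [-6.9, -0.3, 8.6]
gripper_width: 0.161
```

Request:
step_arm([
  {"fingers": 214,"linear": [0,0,-0.006],"rot": [0,0,0]},
  {"fingers": 214,"linear": [0,0,-0.006],"rot": [0,0,0]},
  {"fingers": 214,"linear": [0,0,0],"rot": [0,0,0]},
])

```text
t: 19.05
tool_pos: [521.1, -47.0, 92.5]
tool_rot: [180.0, -0.1, 5.3]
ft_force: [0.0, -0.6, 0.4]
gripper_width: 0.159
```

```bash
python3 wf.py 9; python3 fl.py 9
```

```text
19.05 [521.1 -47.   92.5] [ 0.  -0.6  0.4]
blob [ 205   13   80   82 5079] mid cap world [626.9 -36.1  60. ] [629.7 -35.7  40. ]
19.1 [520.8 -46.9  92.1] [ 1.7997e+02 -7.0000e-02  5.2600e+00] [ 0.6 -0.4  0.4]
```

View pics/w9.png

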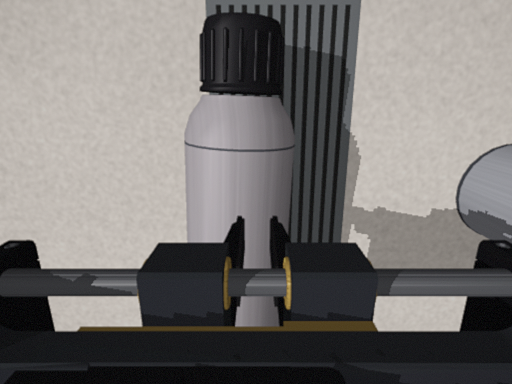

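View pics/side9.png

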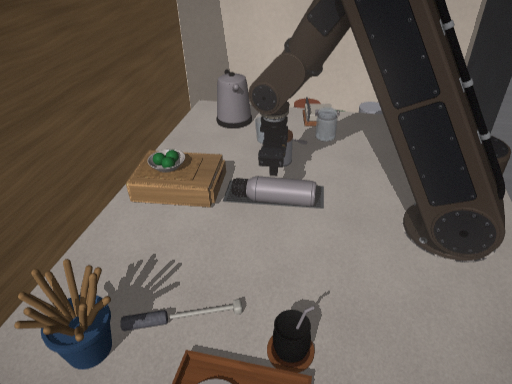

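Request:
step_arm([
  {"fingers": 214,"linear": [0,-0.018,0],"rot": [0,0,0]},
  {"fingers": 214,"linear": [0,-0.018,0],"rot": [0,0,0]},
  {"fingers": 214,"linear": [0,0,0],"rot": [0,0,0]},
  {"fingers": 214,"linear": [0,0,0.006],"rot": [0,0,0]},
  {"fingers": 214,"linear": [0,0,0.004],"rot": [0,0,0]},
  {"fingers": 214,"linear": [0,0,0.002],"rot": [0,0,0]},
  {"fingers": 214,"linear": [0,0,0],"rot": [0,0,0]},
])

```text
t: 19.9
tool_pos: [517.1, -11.4, 79.2]
tool_rot: [-180.0, 0.0, 5.2]
ft_force: [-0.1, -0.0, 0.8]
gripper_width: 0.162
```

Request:
step_arm([
  {"fingers": 214,"linear": [0,0.004,0],"rot": [0,0,0]},
  {"fingers": 214,"linear": [0,0.007,0],"rot": [0,0,0]},
  {"fingers": 214,"linear": [0,0.008,0],"rot": [0,0,0]},
  {"fingers": 214,"linear": [0,0.008,0],"rot": [0,0,0]},
  {"fingers": 214,"linear": [0,0.008,0],"rot": [0,0,0]},
  {"fingers": 214,"linear": [0,0.008,0],"rot": [0,0,0]},
  {"fingers": 214,"linear": [0,0.008,0],"rot": [0,0,0]},
  {"fingers": 214,"linear": [0,0.008,0],"rot": [0,0,0]},
  {"fingers": 214,"linear": [0,0.007,0],"rot": [0,0,0]},
  {"fingers": 214,"linear": [0,0.005,0],"rot": [0,0,0]},
  {"fingers": 214,"linear": [0,0.003,0],"rot": [0,0,0]},
  {"fingers": 214,"linear": [0,0,0],"rot": [0,0,0]},
])

```text
t: 21.1
tool_pos: [523.7, -85.4, 79.7]
tool_rot: [180.0, 0.0, 5.2]
ft_force: [-3.7, -0.7, 6.2]
gripper_width: 0.162
```

Request:
step_arm([
  {"fingers": 214,"linear": [0,0,-0.006],"rot": [0,0,0]},
  {"fingers": 214,"linear": [0,0,-0.006],"rot": [0,0,0]},
  {"fingers": 214,"linear": [0,0,0],"rot": [0,0,0]},
])

```text
t: 21.4
tool_pos: [524.6, -84.7, 92.5]
tool_rot: [180.0, -0.1, 5.3]
ft_force: [0.8, 0.9, 0.2]
gripper_width: 0.163
```

```bash
python3 wf.py 10; python3 fl.py 10
```

```text
21.4 [524.6 -84.7  92.5] [0.8 0.9 0.2]
blob [ 198   15   83   82 6005] mid cap world [628.6 -66.8  60. ] [631.2 -65.7  40. ]
21.45 [524.3 -84.6  92.2] [ 1.7997e+02 -8.0000e-02  5.2700e+00] [ 0.2  1.  -0. ]
```

View pics/w10.png

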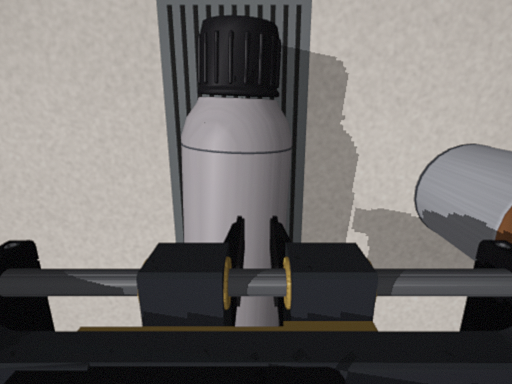

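View pics/side10.png

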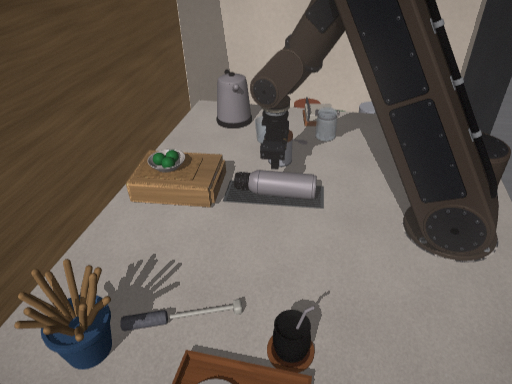

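Request:
step_arm([
  {"fingers": 214,"linear": [0,0,-0.03],"rot": [0,0,0]},
  {"fingers": 214,"linear": [0,0,-0.045],"rot": [0,0,0]},
  {"fingers": 214,"linear": [0,0,-0.045],"rot": [0,0,0]},
  {"fingers": 214,"linear": [-0.015,0.045,0],"rot": [0,0,0]},
  {"fingers": 214,"linear": [-0.015,0.045,0],"rot": [0,0,0]},
  {"fingers": 214,"linear": [-0.015,0.045,0],"rot": [0,0,0]},
  {"fingers": 214,"linear": [-0.015,0.045,0],"rot": [0,0,0]},
  {"fingers": 214,"linear": [-0.015,0.045,0],"rot": [0,0,0]},
  {"fingers": 214,"linear": [-0.015,0.045,0],"rot": [0,0,0]},
  {"fingers": 214,"linear": [-0.015,0.045,0],"rot": [0,0,0]},
  {"fingers": 214,"linear": [-0.015,0.03,0],"rot": [0,0,0]},
  {"fingers": 214,"linear": [0,0,0],"rot": [0,0,0]},
])

```text
t: 22.75
tool_pos: [434.4, -442.6, 210.8]
tool_rot: [180.0, 0.0, 5.1]
ft_force: [-0.2, 1.2, -0.4]
gripper_width: 0.158
```

```bash
python3 fl.py 11
```

```text
22.75 [ 434.4 -442.6  210.8] [1.7999e+02 3.0000e-02 5.0500e+00] [-0.2  1.2 -0.4]
```

View pics/c11.png

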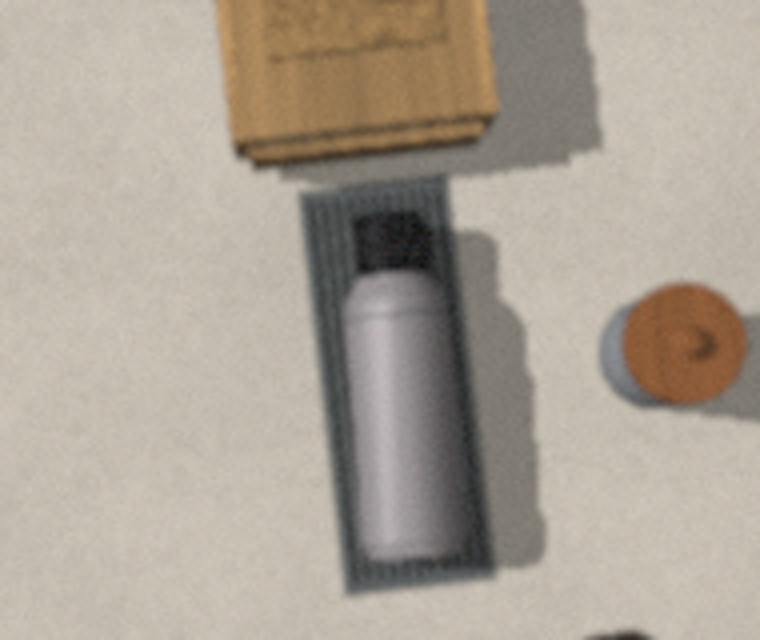

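View pics/top11.png

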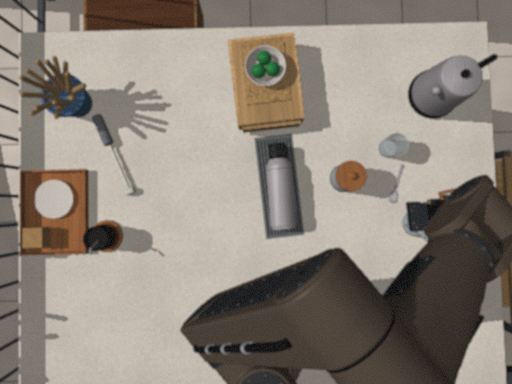

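Run:
```python
from bench import *
from h import *
f=grab_frame("top")
P=lambda a,b,z: ray(f,(a+.5)/4-.5+180,(b+.5)/4-.5+90,z)
m=np.array([522.6,-69]);t=np.radians(5.1)
def rel(p): d=p[:2]-m; return np.round([d@[np.cos(t),np.sin(t)],d@[-np.sin(t),np.cos(t)]],1)
for a,b in [(394.5,315),(412,520),(393,240),(395,212),(412,560)]: p=P(a,b,40);print(p.round(1),rel(p))
s=sense();print(s["t"],s["ft_force"])
```

```text
[573.  -65.9  40. ] [50.4 -1.4]
[417.3 -74.5  40. ] [-105.4    3.8]
[630.3 -66.4  40. ] [107.5  -7. ]
[651.7 -68.6  40. ] [128.6 -11. ]
[387.2 -73.6  40. ] [-135.3    7.4]
22.9 [-0.58760045  0.58605715 -0.58712724]
```

Request:
step_arm([
  {"fingers": 214,"linear": [0,0,0],"rot": [0,0,0]},
  {"fingers": 214,"linear": [0,0,0],"rot": [0,0,0]},
  {"fingers": 214,"linear": [0,0,0],"rot": [0,0,0]},
  {"fingers": 214,"linear": [0,0,0],"rot": [0,0,0]},
  {"fingers": 214,"linear": [0,0,0],"rot": [0,0,0]},
])

```text
t: 23.4
tool_pos: [436.2, -439.0, 211.7]
tool_rot: [180.0, -0.0, 5.3]
ft_force: [0.1, 0.7, -0.5]
gripper_width: 0.161
```

Run:
```python
from bench import *
import cv2,numpy as np
a=cv2.imread("pics/top11.png").astype(int);f=grab_frame("top");b=f["pixels"][:,:,::-1].astype(int)
print("flask area mean diff",np.abs(a-b)[135:240,250:310].mean(),"bg",np.abs(a-b)[150:240,140:200].mean())
print(sign_off())
```

```text
flask area mean diff 2.7111111111111112 bg 2.304074074074074
the job is handed in; nothing more can be done
None
```

I shut the drawer, rolled the flask onto the mat with my fingertips, and handed the job in at about 23 s; no verdict came back.

- **Drawer:** I pushed it in with closed fingers until it hit its stop, where the force rose to about 47 N. The side view shows it flush with the box, but I did not measure the gap.
- **Flask:** I rolled it about 196 mm in six light strokes on its top, with the TCP about 80 mm above the cabinet top and 0–13 N downwards. It moved half the finger travel each time, so it rolled rather than slid. That adds up to about 4.9 rad of turning, worked out from the distance and not seen directly.
- **Final position:** in the last overhead picture the flask's middle is within about 2 mm of the mat's lengthwise middle line and about 3 mm from the mat's centre along it. Its axis is about 3–4° off the mat's length (the limit is 11.5°). The points I read along the flask scattered by several millimetres, so these figures carry a few millimetres of uncertainty.
- **At rest:** comparing overhead pictures about 0.7 s apart, the flask area changed little more than the plain background (2.7 against 2.3).
- **Clear of everything:** the arm is well away, with only sensor-noise force on it. In the last overhead picture the other things look to be where they were; I did not measure them, and the arm partly hides the sugar jar.

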